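# Nest the washed mixing beakers mouth down

### The job

The steel glue-mixing beakers are dry: put the set away as one dust-tight nest, mouths down. Take the middle-sized beaker off the sloping draining rack and lower it over the small one, which already stands upside down on the panel, then lower the largest over both; keep hold of each until its rim is down on the panel. Leave the small one where it stands, all three upright with their rims flat on the panel, and do not disturb the brush and the tape measure beside them.

Things in the scene. Friction and masses are not known exactly. Their poses are not given: they have to be found in the camera images.
- small_beaker_mid (a point): Centre, half-way up, of the small steel beaker: round, tapered, 66 mm high, standing mouth down on the panel. Foot (on top) 33 mm across, straight-sided for 26 mm below it, then widening to a rolled rim 50 mm across. Clamp bars run along x over the panel, 133 to 183 mm above it, at y = -0.18 and 0.47. Own z axis: from the open mouth to the foot (up when mouth down).
- medium_beaker_mid (a point): Centre, half-way up, of the middle-sized beaker: same shape, 82 mm high; foot 49 mm across, straight-sided for 32 mm next to the foot (grip here), then widening to a rolled rim 68 mm across, 59 mm inside; wall 2.5 mm; 0.12 kg. It goes over the small one with 4 mm to spare all round at the rim. Starts mouth down on the rack, leaning 30 degrees with it. Own z axis: from the open mouth to the foot (up when mouth down).
- large_beaker_mid (a point): Centre, half-way up, of the largest beaker: same shape, 98 mm high; foot 65 mm across, straight-sided for 32 mm next to the foot (grip here), then widening to a rolled rim 86 mm across, 77 mm inside; wall 2.5 mm; 0.17 kg. It goes over the middle one with 4 mm to spare all round at the rim. Starts on the rack beside it, left or right. Own z axis: from the open mouth to the foot (up when mouth down).
- rack: Slatted wooden draining rack, 332 mm wide, 145 deep, 105 high at the back, fixed left of the small beaker; origin under its centre, z up, low edge (its -x) facing right. Slats rise towards its +x at 30 degrees; the two beakers stand on them, axes square to the slope (so leaning towards its -x), rims against a 10 mm high ledge along the low edge, about 132 mm apart along its y.
- glue_brush: Flat glue brush, 36x203x12 mm, lying on the panel beyond the small beaker; origin under its centre, long axis y. Leave it alone.
- tape_measure: Pocket tape measure, 36x99x66 mm, standing on the panel right of the brush; origin under its middle, long axis y. Leave it alone.
Not all that is in view belongs to the job. What is shaped like the part that bears large_beaker_mid but pink is not meant.

How it is judged:
On the way, in this order (a step that is already met when the one before it is completed fails the run):
1. the middle-sized beaker is lowered over the small one while the gripper still holds it (rim less than 12 mm above the panel) (horizontal distance between medium_beaker_mid and small_beaker_mid below 0.01 m and height (world z) of medium_beaker_mid below 0.053 m and angle between medium_beaker_mid's own z axis and vertical below 0.2 rad and contact force between the fingers and medium_beaker above 0.5 N), for 0.1 s.
2. the largest beaker is lowered over the other two, the middle one standing over the small one, while the gripper still holds it (rim less than 12 mm above the panel) (horizontal distance between medium_beaker_mid and small_beaker_mid below 0.01 m and height (world z) of medium_beaker_mid below 0.0445 m and horizontal distance between large_beaker_mid and medium_beaker_mid below 0.01 m and height (world z) of large_beaker_mid below 0.061 m and angle between large_beaker_mid's own z axis and vertical below 0.2 rad and contact force between the fingers and large_beaker above 0.5 N), for 0.1 s.
At the end, for the whole second after the job is handed in: All three beakers stand mouth down on the panel, small inside middle-sized inside largest: each centre within 3.5 mm of its standing height, axes within 0.06 rad of vertical, centres within 8 mm of each other sideways, the small one within 30 mm of where it stood, all at rest (height (world z) of small_beaker_mid between 0.03 and 0.0365 m and height (world z) of medium_beaker_mid between 0.037 and 0.0445 m and height (world z) of large_beaker_mid between 0.045 and 0.0525 m and angle between each of small_beaker_mid, medium_beaker_mid, large_beaker_mid's own z axis and vertical below 0.06 rad and horizontal distance between medium_beaker_mid and small_beaker_mid below 0.008 m and horizontal distance between large_beaker_mid and medium_beaker_mid below 0.008 m and distance of small_beaker_mid from where it was at the start of the episode below 0.03 m and linear speed of each of large_beaker, medium_beaker below 0.02 m/s); the robot touches nothing.
It fails at once if the brush is pushed more than 30 mm (distance of glue_brush from where it was at the start of the episode above 0.03 m).
It fails at once if the tape measure is pushed more than 30 mm (distance of tape_measure from where it was at the start of the episode above 0.03 m).
It also fails if it takes over 54 s, if anything falls off the work surface, if the arm or the gripper's body presses on something with over 40 N, if the wrist force passes 120 N, or if a joint passes its speed limit or range.

### The arm

A 6-joint arm with a two-finger parallel gripper is mounted at the origin on a cart in front of the work surface, level with it; the furniture and walls round the work are solid. World frame = base frame: x ahead of the robot, y to its left, z up, the work surface at z = 0. Lengths are in m, angles in rad, forces in N, time in s.
With the tool pointing down it reaches from about 0.35 to 1 m from the base axis. Payload 7.1 kg.
Tool frame: the origin (TCP) lies midway between the tips of the shut fingers; the grasp point (between the pads) lies manip.grip_depth behind it (manip.grip_depth is the distance from the TCP to the grasp point, in m); z points along the fingers, y is the line along which they close (so a half turn about z gives the same grasp; the last joint's range is limited). The gripper opens to 85 mm and grips with 20 to 120 N. Pads are 22 mm wide; open, the fingers measure 114 mm over their backs; the gripper's body (76 mm by 85 mm) begins 54 mm behind the grasp point. The pads swing forward as they close: fully open they stand 13 mm farther back than shut.
Start: joints at [1.315, 0.423, 1.63, -0, 1.089, -0.019], TCP at [0.147, 0.608, 0.231] pointing down, gripper open.
Joint ranges: [-3, 3], [-0.9, 2.11], [0.09, 2.58], [-1.31, 4.45], [0.11, 2.69], [-2.54, 2.54]. Speed limits (rad/s): [2.39, 2.39, 3.01, 3.14, 3.14, 3.14].

### API

Orientations are given as a 3x3 rotation matrix whose columns are the frame's x, y, z axes.
In Python, from cell import manip gives the robot as it stands. The module is installed in compiled form; this text tells all that it offers.
- The arm moves only by the tool servo_tool, never from a script. Its argument "commands" is a list of rows, each an object with "xyz": the shift along the tool's x, y, z normalised to -1 to 1, where 1 is 0.02 m, a list of three; "yaw": the turn about the tool's z normalised to -1 to 1, where 1 is 6 degrees; "hand": the closure, from -1 (fully open) to 1 (shut). A call has 1 to 20 rows; each row shifts and turns the commanded pose from where the row before left it, along the tool's axes as they then stand; what a row does not reach is not made up. A row lasts 1/8 s, in which the tool goes at most 62.5 mm and 10.7 degrees, less where a joint would pass 70% of its speed; a pose out of reach is approached as far as the arm can. A call with a number of a shift or a turn outside -1 to 1 is refused whole. A call with a gripper value outside its range is refused whole. The fingers move at their own pace and stop on an object; "squeeze" is the grip in N (left out, the last holds). Time passes only in rows, so rows that do not move let the fingers close. It gives the time, the measured TCP pose, the force, the opening and the grip force at its end, in the units of the state.
- manip.sense(): the state, without advancing time (a new reading comes with each control period).
- manip.read_camera(name): name is "side" or "top" or "wrist"; returns (picture, depth): 480x640x3 uint8, blue, green, red; 480x640 float32, m along the optical axis (not along the pixel's ray), 0 where there is no reading.
- manip.calibration(name): a dict with "fx", "fy", "cx", "cy" (pixels), "R" (3x3) and "t" (3): a world point X has camera coordinates R X + t. Camera axes: x right, y down, z forward; pixel columns grow to the right and rows downward; lengths in m; the calibration is good to about 2 mm. A picture is of the moment at which its call begins: read the wrist's pose just before it. calibration takes no time and is no camera call; for the wrist camera it gives the pose at the moment of the call.
- manip.hand_in(): hands the job in; it is judged then, once.
Trained networks look in the newest picture that a camera, given by its name, has taken for a name from the list of things; names that differ only in an ending like _2 or _b are one class to them, and where a whole thing is asked for, a point or a joint stands for the part that bears it (a point fixed in the world has none). Each returns a list of dicts, best first, with "score" (0 to 1); they miss things now and then, are a little off and sometimes report something else, mostly with a low value. They report only what shows in the picture. A call takes as long as a camera call. They do not tell look-alikes from the thing itself.
- manip.look_for(query, camera): "point" ([column, row] in pixels, amid what is visible of it).
The state is a dict: "time": time; "joint_pos": joint angles; "dq": joint speeds; "effort": joint torques, N m; "eef_pos": TCP position; "tcp_rot": TCP orientation; "contact_force": force on the tool from outside, world axes, zero at the start; "torque": the same for the moment, N m; "opening": finger opening in m; "finger_force": force on a finger pad.
Only numpy, scipy, OpenCV 4.12 (cv2) and the standard library are available. Lean on these libraries where they do the work, as an engineer would, in place of code of your own. Each camera call takes 0.05 s, during which the arm holds its last target. There are 200 camera calls.

## Working session

There is one attempt and no reset: what is moved stays moved. The work goes in short steps, Python scripts to look and compute and a tool call to move; the robot and the scene stay as the last step left them, time stands still between calls to the robot, and variables do not carry over. Pictures are saved under pics/ and viewed, at most 10 in all, crops included, and the job is handed in when it is done.

Besides the shell and the picture viewer there is one more tool, called after "Call:" as name(argument=value, ...) on one line, values as JSON. servo_tool: Moves the arm, as the interface text tells. Its arguments: {"type":"object","properties":{"commands":{"type":"array","items":{"type":"object","properties":{"xyz":{"type":"array","items":{"type":"number"}},"yaw":{"type":"number"},"hand":{"type":"number"}}}},"squeeze":{"type":"number"}},"required":["commands"]}

```bash
mkdir -p pics; cat > h.py <<'E'
import numpy as np, cv2
from cell import manip
def back(cam,u,v,d):
    c=manip.calibration(cam); p=np.array([(u-c['cx'])/c['fx']*d,(v-c['cy'])/c['fy']*d,d])
    return c['R'].T@(p-c['t'])
def cloud(cam,dep):
    c=manip.calibration(cam); v,u=np.mgrid[:480,:640]
    P=np.stack([(u-c['cx'])/c['fx']*dep,(v-c['cy'])/c['fy']*dep,dep],-1)
    W=(P-c['t'])@c['R']; W[dep==0]=np.nan; return W
E
python3 - <<'E'
from h import *
for cam in ['top','side']:
    im,d=manip.read_camera(cam); cv2.imwrite(f'pics/{cam}0.png',im); np.savez(f'{cam}0.npz',im=im,d=d)
    W=cloud(cam,d)
    for q in ['small_beaker_mid','medium_beaker_mid','large_beaker_mid','rack','glue_brush','tape_measure']:
        for r in manip.look_for(q,cam)[:3]:
            u,v=map(int,np.round(r['point'])); print(cam,q,round(r['score'],2),u,v,W[v,u].round(3))
s=manip.sense(); print(s['time'],s['eef_pos'],s['tcp_rot'].round(3) if hasattr(s['tcp_rot'],'round') else s['tcp_rot'],s['opening'],manip.grip_depth)
E
```

```text
top small_beaker_mid 0.7 451 299 [ 0.436 -0.02   0.059]
top small_beaker_mid 0.61 409 208 [0.688 0.071 0.002]
top medium_beaker_mid 0.59 350 278 [0.486 0.24  0.114]
top medium_beaker_mid 0.53 332 224 [0.616 0.284 0.143]
top large_beaker_mid 0.92 196 263 [0.532 0.631 0.067]
top large_beaker_mid 0.79 331 224 [0.617 0.286 0.137]
top rack 0.62 326 257 [0.545 0.299 0.067]
top glue_brush 0.67 412 206 [0.692 0.064 0.009]
top tape_measure 0.88 460 229 [ 0.617 -0.049  0.066]
side small_beaker_mid 0.8 257 383 [ 0.439 -0.046  0.053]
side medium_beaker_mid 0.95 286 265 [0.491 0.203 0.114]
side large_beaker_mid 0.64 341 247 [0.615 0.232 0.138]
side large_beaker_mid 0.53 314 167 [0.559 0.483 0.179]
side rack 0.76 308 252 [0.538 0.341 0.012]
side glue_brush 0.7 381 342 [0.695 0.065 0.011]
side tape_measure 0.94 351 389 [ 0.618 -0.067  0.061]
0.7 [0.1465953  0.60754801 0.23133809] [[-0.972  0.235  0.   ]
 [ 0.235  0.972 -0.   ]
 [-0.     0.    -1.   ]] 0.08548344256097658 0.0187
```

View pics/top0.png

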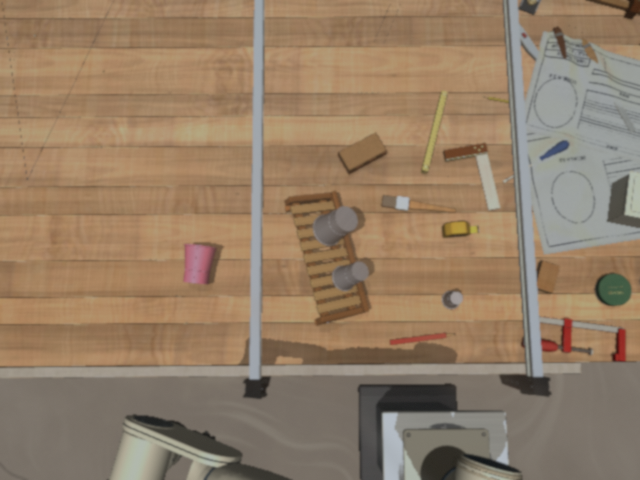

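View pics/side0.png

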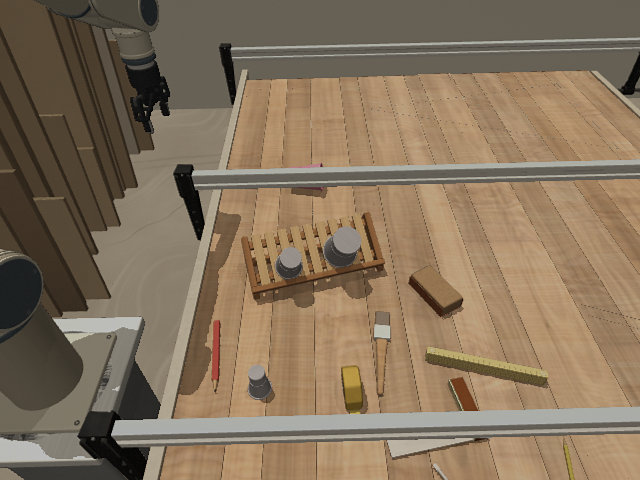

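The top view shows the rack at (330,255), with the large beaker at (335,225) and the medium one at (350,275). The small beaker is at (453,298), the pink decoy at (198,262), the brush at (412,204) and the tape at (460,229). Clamp bars are at columns 258 and 525. The side view agrees. Next I fit beaker models to the depth clouds.

```bash
cat >> h.py <<'E'
from scipy.optimize import least_squares
DIM={'small':(.066,.0165,.025,.026),'medium':(.082,.0245,.034,.032),'large':(.098,.0325,.043,.032)}
def grey_pts(cam,im,d,c,r=.08,zmin=.004):
    W=cloud(cam,d); hsv=cv2.cvtColor(im,cv2.COLOR_BGR2HSV)
    m=(hsv[...,1]<60)&(np.linalg.norm(W-np.array(c),axis=-1)<r)&(W[...,2]>zmin)
    return W[m]
def resid(p,foot,ax,name):
    H,rf,rr,st=DIM[name]; q=p-foot; s=-(q@ax); r=np.linalg.norm(q+np.outer(s,ax),axis=1)
    prof=np.where(s<st,rf,rf+(rr-.002-rf)*(s-st)/(H-st))
    side=np.abs(r-prof)+np.clip(-s,0,None)+np.clip(s-H,0,None)
    return np.minimum(side,np.hypot(s,np.clip(r-rf,0,None)))
def axis(psi,tilt): return np.array([-np.cos(psi)*np.sin(tilt),-np.sin(psi)*np.sin(tilt),np.cos(tilt)])
E
python3 - <<'E'
from h import *
D={c:np.load(c+'0.npz') for c in('top','side')}
C={'small':(.44,-.03,.035),'medium':(.49,.225,.1),'large':(.616,.265,.12)}
for n,c in C.items():
  for cams in(['top'],['side'],['top','side']):
    P=np.vstack([grey_pts(k,D[k]['im'],D[k]['d'],c) for k in cams])
    if n=='small': f=lambda x:resid(P,x[:3],np.array([0,0,1.]),n); x0=[*c[:2],.066]
    else: f=lambda x:resid(P,x[:3],axis(x[3],x[4]),n); x0=[c[0],c[1]-.02,c[2]+.03,1.85,.52]
    s=least_squares(f,x0,loss='soft_l1',f_scale=.003)
    o=s.x; foot=o[:3]; print(n,cams,len(P),o.round(4),'med|r|',np.median(f(o)).round(4))
E
```

```text
small ['top'] 259 [ 0.4396 -0.0326  0.0658] med|r| 0.001
small ['side'] 601 [ 0.4371 -0.029   0.0663] med|r| 0.0006
small ['top', 'side'] 860 [ 0.4376 -0.0297  0.066 ] med|r| 0.001
medium ['top'] 707 [0.5032 0.2146 0.1228 1.8133 0.5293] med|r| 0.0012
medium ['side'] 680 [0.5005 0.2191 0.1244 1.8067 0.517 ] med|r| 0.0007
medium ['top', 'side'] 1387 [0.5032 0.2162 0.1226 1.8386 0.539 ] med|r| 0.0015
large ['top'] 1143 [0.6315 0.2481 0.1411 1.8306 0.521 ] med|r| 0.0011
large ['side'] 1119 [0.6294 0.2517 0.1426 1.8355 0.5257] med|r| 0.0006
large ['top', 'side'] 2262 [0.6313 0.2494 0.1412 1.8393 0.5287] med|r| 0.0014
```

Call:
servo_tool(commands=[{"xyz": [0,0,0],"yaw": 1,"hand": -1},{"xyz": [0,0,0],"yaw": 1,"hand": -1},{"xyz": [0,0,0],"yaw": 1,"hand": -1},{"xyz": [0,0,0],"yaw": 1,"hand": -1},{"xyz": [0,0,0],"yaw": 1,"hand": -1},{"xyz": [0,0,0],"yaw": 1,"hand": -1},{"xyz": [0,0,0],"yaw": 1,"hand": -1},{"xyz": [0,0,0],"yaw": 1,"hand": -1},{"xyz": [0,0,0],"yaw": 1,"hand": -1},{"xyz": [0,0,0],"yaw": 1,"hand": -1},{"xyz": [0,0,0],"yaw": 0.25,"hand": -1},{"xyz": [-0.96,0.5,0],"yaw": 0,"hand": -1},{"xyz": [-0.96,0.5,0],"yaw": 0,"hand": -1},{"xyz": [-0.96,0.5,0],"yaw": 0,"hand": -1},{"xyz": [-0.96,0.5,0],"yaw": 0,"hand": -1},{"xyz": [-0.96,0.5,0],"yaw": 0,"hand": -1},{"xyz": [-0.96,0.5,0],"yaw": 0,"hand": -1},{"xyz": [-0.96,0.5,0],"yaw": 0,"hand": -1},{"xyz": [-0.96,0.5,0],"yaw": 0,"hand": -1},{"xyz": [-0.96,0.5,0],"yaw": 0,"hand": -1}], squeeze=20)

```text
time: 3.2
eef_pos: [0.279, 0.4627, 0.2313]
tcp_rot: [[-0.258, 0.966, 0.0], [0.966, 0.258, -0.0], [-0.0, 0.0, -1.0]]
contact_force: [0.0, -0.7, -0.1]
opening: 0.0853
finger_force: 0.0
```

Call:
servo_tool(commands=[{"xyz": [-0.96,0.5,0],"yaw": 0,"hand": -1},{"xyz": [-0.96,0.5,0],"yaw": 0,"hand": -1},{"xyz": [-0.96,0.5,0],"yaw": 0,"hand": -1},{"xyz": [-0.96,0.5,0],"yaw": 0,"hand": -1},{"xyz": [-0.96,0.5,0],"yaw": 0,"hand": -1},{"xyz": [-0.96,0.5,0],"yaw": 0,"hand": -1},{"xyz": [-0.96,0.5,0],"yaw": 0,"hand": -1},{"xyz": [-0.96,0.5,0],"yaw": 0,"hand": -1},{"xyz": [-0.96,0.5,0],"yaw": 0,"hand": -1},{"xyz": [-0.96,0.5,0],"yaw": 0,"hand": -1},{"xyz": [-0.96,0.5,0],"yaw": 0,"hand": -1},{"xyz": [-0.96,0.5,0],"yaw": 0,"hand": -1},{"xyz": [-0.96,0.5,0],"yaw": 0,"hand": -1},{"xyz": [-0.96,0.5,0],"yaw": 0,"hand": -1},{"xyz": [-0.96,0.5,0],"yaw": 0,"hand": -1}])

```text
time: 5.08
eef_pos: [0.4978, 0.2229, 0.2313]
tcp_rot: [[-0.258, 0.966, 0.0], [0.966, 0.258, 0.0], [0.0, 0.0, -1.0]]
contact_force: [-0.2, -0.1, 0.1]
opening: 0.0854
finger_force: 0.0
```

```bash
python3 - <<'E'
from h import *
im,d=manip.read_camera('wrist'); cv2.imwrite('pics/w1.png',im)
s=manip.sense(); e=np.array(s['eef_pos']); R=np.array(s['tcp_rot'])
for n,c in {'medium':(.495,.225,.1),'large':(.625,.265,.12)}.items():
    P=grey_pts('wrist',im,d,c)
    if len(P)<100: print(n,len(P)); continue
    P=P[::5]
    f=lambda x:resid(P,x[:3],axis(x[3],x[4]),n); x0=[c[0],c[1]-.02,c[2]+.03,1.83,.52]
    o=least_squares(f,x0,loss='soft_l1',f_scale=.003).x
    g=o[:3]-.014*axis(o[3],o[4]); print(n,len(P),o.round(4),np.median(f(o)).round(4),'grip',g.round(4),'tool delta',(R.T@(g-e)).round(4))
E
```

```text
medium 1348 [0.5049 0.2159 0.1235 1.82   0.5304] 0.0003 grip [0.5031 0.2228 0.1114] tool delta [0.0004 0.0038 0.12  ]
large 2710 [0.6329 0.2487 0.142  1.8246 0.5294] 0.0003 grip [0.6311 0.2556 0.1299] tool delta [-0.0009  0.136   0.1017]
```

View pics/w1.png

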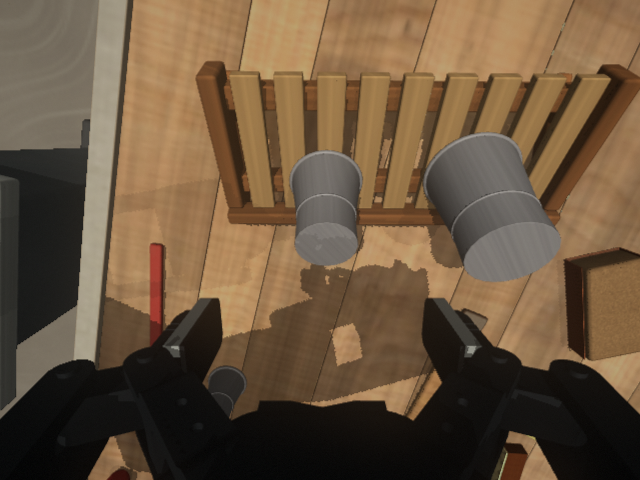

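The wrist view shows the medium foot at (327,245), the large foot at (512,250) and the small beaker at (227,385). The fits agree with the room cameras to about 2 mm. I descend and grip the medium.

Call:
servo_tool(commands=[{"xyz": [0,0.2,1],"yaw": 0,"hand": -1},{"xyz": [0,0,1],"yaw": 0,"hand": -1},{"xyz": [0,0,1],"yaw": 0,"hand": -1},{"xyz": [0,0,1],"yaw": 0,"hand": -1},{"xyz": [0,0,1],"yaw": 0,"hand": -1},{"xyz": [0,0,1],"yaw": 0,"hand": -1},{"xyz": [0,0,1],"yaw": 0,"hand": -1},{"xyz": [0,0,0.15],"yaw": 0,"hand": -1},{"xyz": [0,0,0],"yaw": 0,"hand": 1},{"xyz": [0,0,0],"yaw": 0,"hand": 1},{"xyz": [0,0,0],"yaw": 0,"hand": 1},{"xyz": [0,0,0],"yaw": 0,"hand": 1},{"xyz": [0,0,0],"yaw": 0,"hand": 1},{"xyz": [0,0,0],"yaw": 0,"hand": 1}], squeeze=20)

```text
time: 6.88
eef_pos: [0.5018, 0.2253, 0.0891]
tcp_rot: [[-0.258, 0.966, 0.002], [0.966, 0.258, 0.0], [0.0, 0.002, -1.0]]
contact_force: [-0.2, -1.6, 7.1]
opening: 0.0493
finger_force: 21.3
```

Call:
servo_tool(commands=[{"xyz": [0,0,-0.5],"yaw": 0,"hand": 1},{"xyz": [0,0,-1],"yaw": 0,"hand": 1},{"xyz": [0,0,-1],"yaw": 0,"hand": 1},{"xyz": [0,0,-1],"yaw": 0,"hand": 1},{"xyz": [-0.5,0,-1],"yaw": 0,"hand": 1},{"xyz": [-1,0,-0.5],"yaw": 0,"hand": 1},{"xyz": [-1,0,0],"yaw": 0,"hand": 1},{"xyz": [-1,0,0],"yaw": 0,"hand": 1},{"xyz": [-1,0,0],"yaw": 0,"hand": 1},{"xyz": [-1,0,0],"yaw": 0,"hand": 1},{"xyz": [-1,0,0],"yaw": 0,"hand": 1},{"xyz": [-0.5,0,0],"yaw": 0,"hand": 1},{"xyz": [0,0,0],"yaw": 0,"hand": 1}])

```text
time: 8.5
eef_pos: [0.5373, 0.0893, 0.1883]
tcp_rot: [[-0.256, 0.967, -0.0], [0.967, 0.256, 0.0], [0.0, -0.0, -1.0]]
contact_force: [0.9, 0.5, -0.6]
opening: 0.0493
finger_force: 21.2
```

```bash
python3 - <<'E'
from h import *
s=manip.sense(); e=np.array(s['eef_pos']);print(e,s['opening'],s['finger_force'])
im,d=manip.read_camera('side'); 
c=manip.calibration('side'); p=c['R']@(e)+c['t']; u=int(c['fx']*p[0]/p[2]+c['cx']); v=int(c['fy']*p[1]/p[2]+c['cy']); print(u,v)
cr=im[max(v-90,0):v+110,max(u-130,0):u+130]; cv2.imwrite('pics/s2.png',cv2.resize(cr,None,fx=3,fy=3,interpolation=cv2.INTER_CUBIC)[:600,:800])
im,d=manip.read_camera('wrist'); cv2.imwrite('pics/w2.png',im)
P=grey_pts('wrist',im,d,e+[0,0,-.02],.075); 
f=lambda x:resid(P,x[:3],axis(x[3],x[4]),'medium')
for t in(.5,.1):
    r=least_squares(f,[*e[:2],e[2]+.03,1.83,t],loss='soft_l1',f_scale=.003); print(len(P),r.cost,r.x.round(4),np.median(f(r.x)).round(4))
E
```

```text
[0.53733486 0.08925538 0.18827724] 0.04927501828183499 21.19079519882689
305 282
28266 0.035172290018255115 [0.5395 0.0824 0.2226 1.8318 0.5266] 0.0003
28266 0.03517229001824439 [0.5395 0.0824 0.2226 1.8318 0.5266] 0.0003
```

View pics/s2.png

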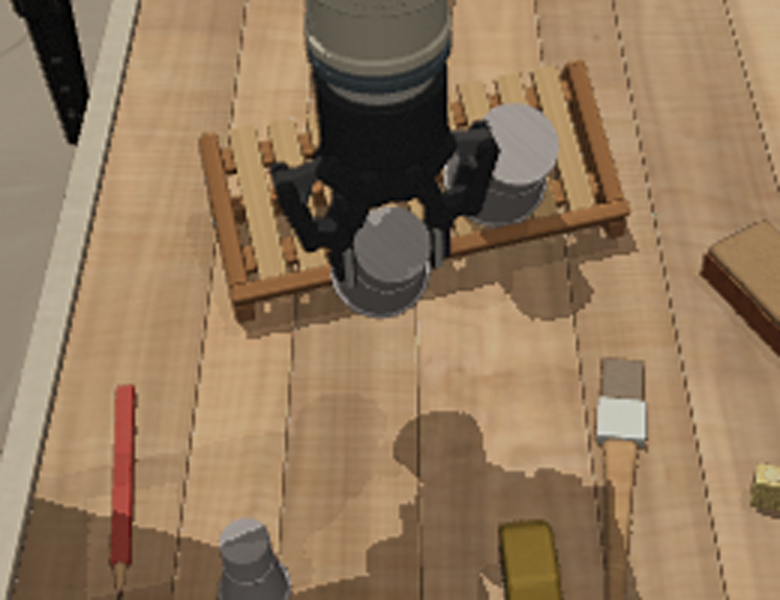

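The beaker sits about 30° tilted in the grip, at roughly (390,245) in the crop, with clear panel below. I lower it to the panel and roll it upright about its rim edge.

Call:
servo_tool(commands=[{"xyz": [0,0,1],"yaw": 0,"hand": 1},{"xyz": [0,0,1],"yaw": 0,"hand": 1},{"xyz": [0,0,1],"yaw": 0,"hand": 1},{"xyz": [0,0,1],"yaw": 0,"hand": 1},{"xyz": [0,0,1],"yaw": 0,"hand": 1},{"xyz": [0,0,1],"yaw": 0,"hand": 1},{"xyz": [0,0,0.6],"yaw": 0,"hand": 1},{"xyz": [0,0,0.2],"yaw": 0,"hand": 1},{"xyz": [0,0,0],"yaw": 0,"hand": 1}])

```text
time: 9.72
eef_pos: [0.5373, 0.0901, 0.0526]
tcp_rot: [[-0.258, 0.966, 0.0], [0.966, 0.258, 0.0], [0.0, 0.0, -1.0]]
contact_force: [0.1, 0.1, -0.1]
opening: 0.0492
finger_force: 21.2
```

Call:
servo_tool(commands=[{"xyz": [0.35,0,0],"yaw": 0,"hand": 1},{"xyz": [0.33,0,0.03],"yaw": 0,"hand": 1},{"xyz": [0.33,0,0.05],"yaw": 0,"hand": 1},{"xyz": [0.33,0,0.08],"yaw": 0,"hand": 1},{"xyz": [0.32,0,0.11],"yaw": 0,"hand": 1},{"xyz": [0.3,0,0.13],"yaw": 0,"hand": 1},{"xyz": [0,0,0],"yaw": 0,"hand": 1}])

```text
time: 10.6
eef_pos: [0.529, 0.1292, 0.0459]
tcp_rot: [[-0.258, 0.966, 0.005], [0.966, 0.258, 0.001], [0.0, 0.005, -1.0]]
contact_force: [1.4, 2.1, 10.8]
opening: 0.0491
finger_force: 20.0
```

```bash
cat >> h.py <<'E'
def fitheld(name,tilt=.1,off=.03,r=.075,cam='wrist',c=None,png=None):
    s=manip.sense(); e=np.array(s['eef_pos']); R=np.array(s['tcp_rot'])
    im,d=manip.read_camera(cam)
    if png: cv2.imwrite(png,im)
    c=e+[0,0,-.02] if c is None else np.array(c)
    P=grey_pts(cam,im,d,c,r)
    if len(P)>4000: P=P[::len(P)//4000]
    f=lambda x:resid(P,x[:3],np.array([x[3],x[4],np.sqrt(max(1-x[3]**2-x[4]**2,.01))]),name)
    best=min((least_squares(f,[*c[:2],c[2]+.02+off,a[0],a[1]],loss='soft_l1',f_scale=.003) for t in(0,tilt) for a in[axis(1.83,t)]),key=lambda r:r.cost)
    o=best.x; ax=np.array([o[3],o[4],np.sqrt(1-o[3]**2-o[4]**2)])
    print(name,len(P),'foot',o[:3].round(4),'ax',ax.round(3),'tilt',np.arccos(ax[2]).round(3),'res',np.median(f(o)).round(4),'tool: foot-tcp',(R.T@(o[:3]-e)).round(4),'tcp',e.round(4),'t',round(s['time'],2))
    return o[:3],ax,e,R
E
python3 -c "
from h import *
fitheld('medium',.3)"
```

```text
medium 4172 foot [0.5294 0.1295 0.0845] ax [ 0.032 -0.137  0.99 ] tilt 0.141 res 0.0003 tool: foot-tcp [ 0.0002  0.0006 -0.0386] tcp [0.529  0.1292 0.0459] t 10.6
```

Call:
servo_tool(commands=[{"xyz": [0.3,0,0.07],"yaw": 0,"hand": 1},{"xyz": [0.25,0,0.08],"yaw": 0,"hand": 1},{"xyz": [0,0,0.03],"yaw": 0,"hand": 1},{"xyz": [0,0,0],"yaw": 0,"hand": 1}])

```text
time: 11.15
eef_pos: [0.526, 0.1389, 0.0424]
tcp_rot: [[-0.258, 0.966, 0.004], [0.966, 0.258, 0.0], [-0.0, 0.004, -1.0]]
contact_force: [1.3, -4.6, 15.5]
opening: 0.0495
finger_force: 21.3
```

```bash
python3 -c "
from h import *
fitheld('medium',.3)"
```

```text
medium 4561 foot [0.5256 0.1423 0.0815] ax [-0.005  0.006  1.   ] tilt 0.008 res 0.0003 tool: foot-tcp [ 0.0034  0.0007 -0.0391] tcp [0.526  0.1389 0.0424] t 11.15
```

Call:
servo_tool(commands=[{"xyz": [0,0,-0.5],"yaw": 0,"hand": 1},{"xyz": [0,0,-1],"yaw": 0,"hand": 1},{"xyz": [0,0,-1],"yaw": 0,"hand": 1},{"xyz": [0,0,-1],"yaw": 0,"hand": 1},{"xyz": [0,0,-1],"yaw": 0,"hand": 1},{"xyz": [-0.92,-0.4,-0.5],"yaw": 0,"hand": 1},{"xyz": [-0.92,-0.4,0],"yaw": 0,"hand": 1},{"xyz": [-0.92,-0.4,0],"yaw": 0,"hand": 1},{"xyz": [-0.92,-0.4,0],"yaw": 0,"hand": 1},{"xyz": [-0.92,-0.4,0],"yaw": 0,"hand": 1},{"xyz": [-0.92,-0.4,0],"yaw": 0,"hand": 1},{"xyz": [-0.92,-0.4,0],"yaw": 0,"hand": 1},{"xyz": [-0.92,-0.4,0],"yaw": 0,"hand": 1},{"xyz": [0,0,0],"yaw": 0,"hand": 1}])

```text
time: 12.95
eef_pos: [0.4996, -0.022, 0.1403]
tcp_rot: [[-0.255, 0.967, -0.001], [0.967, 0.255, 0.0], [0.0, -0.001, -1.0]]
contact_force: [-0.3, -0.3, -1.4]
opening: 0.0486
finger_force: 21.7
```

```bash
python3 -c "
from h import *
fitheld('medium',.3,png='pics/w3.png')
fitheld('small',.1,c=(.441,-.032,.03),r=.05,off=.016)"
```

```text
medium 4145 foot [ 0.4993 -0.0179  0.1793] ax [0.006 0.002 1.   ] tilt 0.006 res 0.0004 tool: foot-tcp [ 0.0041  0.0007 -0.039 ] tcp [ 0.4996 -0.022   0.1403] t 12.95
small 3420 foot [ 0.4392 -0.0297  0.0657] ax [ 0.001 -0.005  1.   ] tilt 0.005 res 0.0003 tool: foot-tcp [ 0.0073 -0.0607  0.0747] tcp [ 0.4998 -0.0213  0.1404] t 13.0
```

View pics/w3.png

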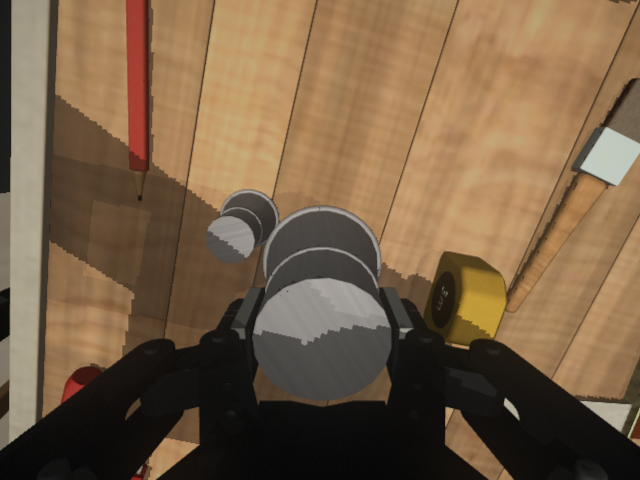

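The wrist view shows the small foot at (231,240), the upright held medium at (322,335), and the tape at (470,298) clear of the fingers. I shift over and check.

Call:
servo_tool(commands=[{"xyz": [0.05,-1,0],"yaw": 0,"hand": 1},{"xyz": [0.05,-1,0],"yaw": 0,"hand": 1},{"xyz": [0.05,-0.8,0],"yaw": 0,"hand": 1},{"xyz": [0,-0.28,0],"yaw": 0,"hand": 1},{"xyz": [0,0,0],"yaw": 0,"hand": 1},{"xyz": [0,0,0],"yaw": 0,"hand": 1}])

```text
time: 13.8
eef_pos: [0.4409, -0.0333, 0.1409]
tcp_rot: [[-0.258, 0.966, 0.001], [0.966, 0.258, -0.0], [-0.0, 0.001, -1.0]]
contact_force: [0.1, 0.2, -2.2]
opening: 0.0494
finger_force: 21.7
```

```bash
python3 -c "
from h import *
o,ax,e,R=fitheld('medium',.3)
print((R.T@(np.array([.4392,-.0297,.082])-o)).round(4))"
```

```text
medium 4087 foot [ 0.4402 -0.0299  0.1798] ax [-0.003  0.001  1.   ] tilt 0.003 res 0.0004 tool: foot-tcp [ 0.0035  0.0002 -0.0389] tcp [ 0.4409 -0.0333  0.1409] t 13.8
[ 0.0004 -0.001   0.0978]
```

Call:
servo_tool(commands=[{"xyz": [0,-0.04,0.5],"yaw": 0,"hand": 1},{"xyz": [0,0,0.7],"yaw": 0,"hand": 1},{"xyz": [0,0,0.7],"yaw": 0,"hand": 1},{"xyz": [0,0,0.7],"yaw": 0,"hand": 1},{"xyz": [0,0,0.7],"yaw": 0,"hand": 1},{"xyz": [0,0,0.7],"yaw": 0,"hand": 1},{"xyz": [0,0,0.5],"yaw": 0,"hand": 1},{"xyz": [0,0,0.25],"yaw": 0,"hand": 1},{"xyz": [0,0,0.13],"yaw": 0,"hand": 1},{"xyz": [0,0,0.05],"yaw": 0,"hand": 1},{"xyz": [0,0,0],"yaw": 0,"hand": 1}])

```text
time: 15.22
eef_pos: [0.4394, -0.0336, 0.0427]
tcp_rot: [[-0.258, 0.966, 0.001], [0.966, 0.258, -0.0], [-0.0, 0.0, -1.0]]
contact_force: [-1.1, -0.2, 3.9]
opening: 0.0491
finger_force: 22.2
```

```bash
python3 -c "
from h import *
fitheld('medium',.1)"
```

```text
medium 4666 foot [ 0.4391 -0.03    0.0817] ax [0.001 0.004 1.   ] tilt 0.004 res 0.0003 tool: foot-tcp [ 0.0035  0.0006 -0.039 ] tcp [ 0.4394 -0.0336  0.0427] t 15.22
```

Call:
servo_tool(commands=[{"xyz": [0,0,0],"yaw": 0,"hand": -1},{"xyz": [0,0,0],"yaw": 0,"hand": -1},{"xyz": [0,0,0],"yaw": 0,"hand": -1},{"xyz": [0,0,0],"yaw": 0,"hand": -1},{"xyz": [0,0,-0.5],"yaw": 0,"hand": -1},{"xyz": [0,0,-1],"yaw": 0,"hand": -1},{"xyz": [0,0,-1],"yaw": 0,"hand": -1},{"xyz": [0,0,-1],"yaw": 0,"hand": -1},{"xyz": [0,0,-1],"yaw": 0,"hand": -1},{"xyz": [0,0,-1],"yaw": 0,"hand": -1},{"xyz": [0,0,-1],"yaw": 0,"hand": -1},{"xyz": [0,0,-1],"yaw": 0,"hand": -1},{"xyz": [0.88,1,-1],"yaw": 0,"hand": -1},{"xyz": [0.88,1,0],"yaw": 0,"hand": -1},{"xyz": [0.88,1,0],"yaw": 0,"hand": -1},{"xyz": [0.88,1,0],"yaw": 0,"hand": -1},{"xyz": [0.88,1,0],"yaw": 0,"hand": -1},{"xyz": [0.88,1,0],"yaw": 0,"hand": -1},{"xyz": [0.88,1,0],"yaw": 0,"hand": -1},{"xyz": [0.88,1,0],"yaw": 0,"hand": -1}])

```text
time: 17.77
eef_pos: [0.5578, 0.1445, 0.2127]
tcp_rot: [[-0.258, 0.966, 0.0], [0.966, 0.258, -0.0], [-0.0, 0.0, -1.0]]
contact_force: [0.6, -0.2, 0.8]
opening: 0.0852
finger_force: 0.0
```

Call:
servo_tool(commands=[{"xyz": [0.88,1,0],"yaw": 0,"hand": -1},{"xyz": [0.88,1,0],"yaw": 0,"hand": -1},{"xyz": [0.88,1,0],"yaw": 0,"hand": -1},{"xyz": [0.88,1,0],"yaw": 0,"hand": -1},{"xyz": [0.88,1,0],"yaw": 0,"hand": -1},{"xyz": [0,0,0],"yaw": 0,"hand": -1}])

```text
time: 18.52
eef_pos: [0.6319, 0.2557, 0.2125]
tcp_rot: [[-0.259, 0.966, 0.001], [0.966, 0.259, 0.0], [0.0, 0.001, -1.0]]
contact_force: [-0.6, 0.6, -0.0]
opening: 0.0856
finger_force: 0.0
```

```bash
python3 -c "
from h import *
o,ax,e,R=fitheld('large',.52,c=(.625,.265,.12),r=.08,off=.01)
print(e,(R.T@(o-.014*ax-e)).round(4))
fitheld('medium',.1,c=(.44,-.03,.04),r=.07,off=.02,cam='side')"
```

```text
large 4573 foot [0.6303 0.249  0.1414] ax [ 0.128 -0.49   0.863] tilt 0.53 res 0.0003 tool: foot-tcp [-0.0061 -0.0033  0.0711] tcp [0.6319 0.2557 0.2125] t 18.52
[0.63189667 0.25573807 0.21247959] [ 0.001  -0.0033  0.0832]
medium 1164 foot [ 0.4373 -0.0289  0.0824] ax [-0.     0.007  1.   ] tilt 0.007 res 0.0006 tool: foot-tcp [-0.2238 -0.2605  0.13  ] tcp [0.6312 0.2548 0.2122] t 18.57
```

Call:
servo_tool(commands=[{"xyz": [0.02,-0.12,1],"yaw": 0,"hand": -1},{"xyz": [0,0,1],"yaw": 0,"hand": -1},{"xyz": [0,0,1],"yaw": 0,"hand": -1},{"xyz": [0,0,1],"yaw": 0,"hand": -1},{"xyz": [0,0,1],"yaw": 0,"hand": -1},{"xyz": [0,0,0.45],"yaw": 0,"hand": -1},{"xyz": [0,0,0],"yaw": 0,"hand": -1},{"xyz": [0,0,0],"yaw": 0,"hand": 1},{"xyz": [0,0,0],"yaw": 0,"hand": 1},{"xyz": [0,0,0],"yaw": 0,"hand": 1},{"xyz": [0,0,0],"yaw": 0,"hand": 1},{"xyz": [0,0,0],"yaw": 0,"hand": 1}])

```text
time: 20.12
eef_pos: [0.6297, 0.2545, 0.1039]
tcp_rot: [[-0.258, 0.966, 0.001], [0.966, 0.258, 0.0], [0.0, 0.002, -1.0]]
contact_force: [-0.8, -1.0, 6.1]
opening: 0.0639
finger_force: 22.3
```

Call:
servo_tool(commands=[{"xyz": [0,0,-0.5],"yaw": 0,"hand": 1},{"xyz": [0,0,-1],"yaw": 0,"hand": 1},{"xyz": [0,0,-1],"yaw": 0,"hand": 1},{"xyz": [0,0,-1],"yaw": 0,"hand": 1},{"xyz": [-0.5,-0.5,-1],"yaw": 0,"hand": 1},{"xyz": [-1,-0.5,-0.5],"yaw": 0,"hand": 1},{"xyz": [-1,-0.5,0],"yaw": 0,"hand": 1},{"xyz": [-1,-0.5,0],"yaw": 0,"hand": 1},{"xyz": [-1,-0.5,0],"yaw": 0,"hand": 1},{"xyz": [-1,-0.5,0],"yaw": 0,"hand": 1},{"xyz": [-1,-0.5,0],"yaw": 0,"hand": 1},{"xyz": [-1,-0.5,0],"yaw": 0,"hand": 1},{"xyz": [0,-0.5,0],"yaw": 0,"hand": 1},{"xyz": [0,0,0],"yaw": 0,"hand": 1}])

```text
time: 21.88
eef_pos: [0.58, 0.086, 0.2031]
tcp_rot: [[-0.257, 0.966, -0.001], [0.966, 0.257, 0.0], [0.0, -0.0, -1.0]]
contact_force: [-0.2, 0.1, -2.0]
opening: 0.0635
finger_force: 22.7
```

```bash
python3 -c "
from h import *
o,ax,e,R=fitheld('large',.52,r=.085)
t=np.arccos(ax[2]); print('lowest',o[2]-.098*ax[2]-.043*np.sin(t), manip.sense()['finger_force'],manip.sense()['opening'])
fitheld('medium',.1,c=(.44,-.03,.04),r=.07,off=.02,cam='side',png='pics/s4.png')"
```

```text
large 4002 foot [0.5819 0.0819 0.241 ] ax [ 0.123 -0.482  0.867] tilt 0.521 res 0.0003 tool: foot-tcp [-0.0044  0.0008 -0.0378] tcp [0.58   0.086  0.2031] t 21.88
lowest 0.1345753791443975 22.71383213923457 0.0640010278005457
medium 1159 foot [ 0.4374 -0.029   0.0824] ax [-0.     0.004  1.   ] tilt 0.004 res 0.0006 tool: foot-tcp [-0.0746 -0.1681  0.1208] tcp [0.5806 0.0864 0.2033] t 21.93
```

View pics/s4.png

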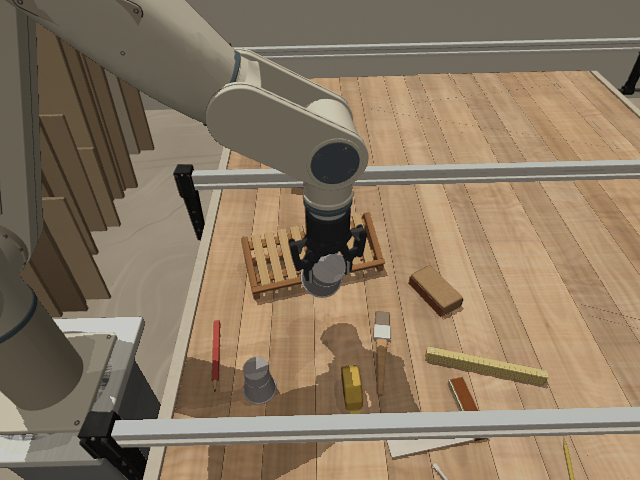

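The side view shows the large beaker held tilted at (325,275), the medium standing over the small at (258,380), and the brush and tape untouched. I use the same rolling method for the large one.

Call:
servo_tool(commands=[{"xyz": [0,-0.5,1],"yaw": 0,"hand": 1},{"xyz": [0,-0.5,1],"yaw": 0,"hand": 1},{"xyz": [0,-0.5,1],"yaw": 0,"hand": 1},{"xyz": [0,0,1],"yaw": 0,"hand": 1},{"xyz": [0,0,1],"yaw": 0,"hand": 1},{"xyz": [0,0,1],"yaw": 0,"hand": 1},{"xyz": [0,0,0.6],"yaw": 0,"hand": 1},{"xyz": [0,0,0.2],"yaw": 0,"hand": 1},{"xyz": [0,0,0],"yaw": 0,"hand": 1},{"xyz": [0.42,0,0],"yaw": 0,"hand": 1},{"xyz": [0.41,0,0.03],"yaw": 0,"hand": 1},{"xyz": [0.41,0,0.07],"yaw": 0,"hand": 1},{"xyz": [0.4,0,0.1],"yaw": 0,"hand": 1},{"xyz": [0.4,0,0.14],"yaw": 0,"hand": 1},{"xyz": [0.38,0,0.17],"yaw": 0,"hand": 1},{"xyz": [0.2,0,0.05],"yaw": 0,"hand": 1},{"xyz": [0,0,0],"yaw": 0,"hand": 1}])

```text
time: 24.1
eef_pos: [0.5391, 0.1305, 0.0579]
tcp_rot: [[-0.258, 0.966, 0.002], [0.966, 0.258, 0.001], [0.0, 0.003, -1.0]]
contact_force: [-3.6, 1.5, 15.7]
opening: 0.0635
finger_force: 35.4
```

```bash
python3 -c "
from h import *
o,ax,e,R=fitheld('large',.2,r=.085)
print((R.T@ax).round(3),manip.sense()['finger_force'])"
```

```text
large 4454 foot [0.5393 0.1317 0.0996] ax [ 0.016 -0.071  0.997] tilt 0.073 res 0.0003 tool: foot-tcp [ 0.0011  0.0006 -0.0417] tcp [0.5391 0.1305 0.0579] t 24.1
[-0.072 -0.    -0.997] 35.42059004801558
```

Call:
servo_tool(commands=[{"xyz": [0.2,0,0.08],"yaw": 0,"hand": 1},{"xyz": [0.18,0,0.08],"yaw": 0,"hand": 1},{"xyz": [0,0,0.03],"yaw": 0,"hand": 1},{"xyz": [0,0,0],"yaw": 0,"hand": 1}])

```text
time: 24.65
eef_pos: [0.5379, 0.1366, 0.0553]
tcp_rot: [[-0.259, 0.966, 0.004], [0.966, 0.259, -0.0], [-0.001, 0.003, -1.0]]
contact_force: [-3.2, -7.7, 27.0]
opening: 0.0638
finger_force: 37.3
```

```bash
python3 -c "
from h import *
o,ax,e,R=fitheld('large',.2,r=.085)
print((R.T@ax).round(3),manip.sense()['finger_force'])
print((R.T@(np.array([.4391,-.0300,.098])-o)).round(4))"
```

```text
large 4194 foot [0.5376 0.1394 0.0973] ax [-0.003  0.003  1.   ] tilt 0.004 res 0.0003 tool: foot-tcp [ 0.0028  0.0006 -0.042 ] tcp [0.5379 0.1366 0.0553] t 24.65
[ 0.002  0.002 -1.   ] 37.29511866855319
[-0.1381 -0.1391 -0.001 ]
```

Call:
servo_tool(commands=[{"xyz": [0,0,-0.5],"yaw": 0,"hand": 1},{"xyz": [0,0,-1],"yaw": 0,"hand": 1},{"xyz": [0,0,-1],"yaw": 0,"hand": 1},{"xyz": [0,0,-1],"yaw": 0,"hand": 1},{"xyz": [0,0,-1],"yaw": 0,"hand": 1},{"xyz": [0,0,-1],"yaw": 0,"hand": 1},{"xyz": [-0.98,-0.45,0],"yaw": 0,"hand": 1},{"xyz": [-0.98,-0.45,0],"yaw": 0,"hand": 1},{"xyz": [-0.98,-0.45,0],"yaw": 0,"hand": 1},{"xyz": [-0.98,-0.45,0],"yaw": 0,"hand": 1},{"xyz": [-0.98,-0.45,0],"yaw": 0,"hand": 1},{"xyz": [-0.98,-0.45,0],"yaw": 0,"hand": 1},{"xyz": [-0.98,-0.45,0],"yaw": 0,"hand": 1},{"xyz": [0,0,0],"yaw": 0,"hand": 1},{"xyz": [0,0,0],"yaw": 0,"hand": 1}])

```text
time: 26.58
eef_pos: [0.5103, -0.0124, 0.1616]
tcp_rot: [[-0.257, 0.966, -0.001], [0.966, 0.257, 0.0], [0.0, -0.001, -1.0]]
contact_force: [-0.2, 0.3, -1.8]
opening: 0.0634
finger_force: 33.8
```

```bash
python3 -c "
from h import *
o,ax,e,R=fitheld('large',.2,r=.085,png='pics/w5.png')
m,_,_,_=fitheld('medium',.1,c=(.439,-.030,.04),r=.06,off=.02)
print((R.T@(m-o)).round(4))"
```

```text
large 4497 foot [ 0.5096 -0.0095  0.2036] ax [ 0.009 -0.002  1.   ] tilt 0.009 res 0.0005 tool: foot-tcp [ 0.003 -0.    -0.042] tcp [ 0.5103 -0.0124  0.1616] t 26.57
medium 5639 foot [ 0.4393 -0.0304  0.0817] ax [ 0.001 -0.002  1.   ] tilt 0.003 res 0.0003 tool: foot-tcp [ 0.0006 -0.0735  0.0801] tcp [ 0.5105 -0.0121  0.1618] t 26.62
[-0.0022 -0.0732  0.122 ]
```

View pics/w5.png

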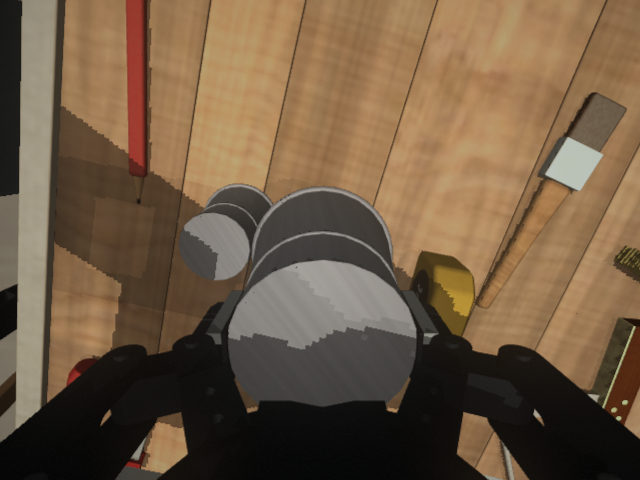

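The medium foot is at (215,245) and the held large foot at (322,335), with the tape at (445,290) clear. The mouth is at about 0.105 m, above the medium's 0.082 m.

Call:
servo_tool(commands=[{"xyz": [-0.06,-1,0],"yaw": 0,"hand": 1},{"xyz": [-0.05,-1,0],"yaw": 0,"hand": 1},{"xyz": [0,-1,0],"yaw": 0,"hand": 1},{"xyz": [0,-0.5,0],"yaw": 0,"hand": 1},{"xyz": [0,-0.17,0],"yaw": 0,"hand": 1},{"xyz": [0,0,0],"yaw": 0,"hand": 1},{"xyz": [0,0,0],"yaw": 0,"hand": 1}])

```text
time: 27.55
eef_pos: [0.4412, -0.0333, 0.1622]
tcp_rot: [[-0.258, 0.966, 0.001], [0.966, 0.258, -0.0], [-0.0, 0.001, -1.0]]
contact_force: [-0.2, 0.0, -1.8]
opening: 0.0637
finger_force: 33.7
```

```bash
python3 -c "
from h import *
o,ax,e,R=fitheld('large',.2,r=.085)
print((R.T@(np.array([.4393,-.0304,.098])-o)).round(4))"
```

```text
large 4426 foot [ 0.4406 -0.0306  0.2041] ax [-0.001 -0.004  1.   ] tilt 0.005 res 0.0004 tool: foot-tcp [ 0.0027  0.0001 -0.0419] tcp [ 0.4412 -0.0333  0.1622] t 27.55
[ 0.0005 -0.0012  0.1061]
```

Call:
servo_tool(commands=[{"xyz": [0.02,-0.05,0.5],"yaw": 0,"hand": 1},{"xyz": [0,0,0.7],"yaw": 0,"hand": 1},{"xyz": [0,0,0.7],"yaw": 0,"hand": 1},{"xyz": [0,0,0.7],"yaw": 0,"hand": 1},{"xyz": [0,0,0.7],"yaw": 0,"hand": 1},{"xyz": [0,0,0.7],"yaw": 0,"hand": 1},{"xyz": [0,0,0.7],"yaw": 0,"hand": 1},{"xyz": [0,0,0.35],"yaw": 0,"hand": 1},{"xyz": [0,0,0.2],"yaw": 0,"hand": 1},{"xyz": [0,0,0.1],"yaw": 0,"hand": 1},{"xyz": [0,0,0],"yaw": 0,"hand": 1},{"xyz": [0,0,0],"yaw": 0,"hand": 1}])

```text
time: 29.1
eef_pos: [0.4395, -0.0332, 0.0557]
tcp_rot: [[-0.258, 0.966, 0.0], [0.966, 0.258, -0.0], [-0.0, 0.0, -1.0]]
contact_force: [-2.5, 0.6, 5.4]
opening: 0.0638
finger_force: 34.5
```

```bash
python3 -c "
from h import *
fitheld('large',.1,r=.085)"
```

```text
large 4273 foot [ 0.4392 -0.0304  0.0977] ax [ 0.    -0.001  1.   ] tilt 0.001 res 0.0003 tool: foot-tcp [ 0.0028  0.0005 -0.042 ] tcp [ 0.4395 -0.0332  0.0557] t 29.1
```

Its rim is down on the panel, so I release and retreat upward.

Call:
servo_tool(commands=[{"xyz": [0,0,0],"yaw": 0,"hand": -1},{"xyz": [0,0,0],"yaw": 0,"hand": -1},{"xyz": [0,0,0],"yaw": 0,"hand": -1},{"xyz": [0,0,0],"yaw": 0,"hand": -1},{"xyz": [0,0,0],"yaw": 0,"hand": -1},{"xyz": [0,0,-0.5],"yaw": 0,"hand": -1},{"xyz": [0,0,-0.8],"yaw": 0,"hand": -1},{"xyz": [0,0,-1],"yaw": 0,"hand": -1},{"xyz": [0,0,-1],"yaw": 0,"hand": -1},{"xyz": [0,0,-1],"yaw": 0,"hand": -1},{"xyz": [0,0,-1],"yaw": 0,"hand": -1},{"xyz": [0,0,-1],"yaw": 0,"hand": -1},{"xyz": [0,0,-1],"yaw": 0,"hand": -1},{"xyz": [0,0,-1],"yaw": 0,"hand": -1},{"xyz": [0,0,0],"yaw": 0,"hand": -1},{"xyz": [0,0,0],"yaw": 0,"hand": -1}])

```text
time: 31.15
eef_pos: [0.4389, -0.0332, 0.2208]
tcp_rot: [[-0.258, 0.966, -0.0], [0.966, 0.258, 0.0], [0.0, -0.0, -1.0]]
contact_force: [0.1, 0.2, 0.1]
opening: 0.0856
finger_force: 0.0
```

```bash
python3 -c "
from h import *
o,ax,e,R=fitheld('large',.1,c=(.439,-.030,.05),r=.08,off=.03)
if abs(o[2]-.098)<.002 and ax[2]>.999: print(manip.hand_in())"
```

```text
large 6330 foot [ 0.4392 -0.03    0.0973] ax [ 0.002 -0.001  1.   ] tilt 0.002 res 0.0003 tool: foot-tcp [0.0029 0.0011 0.1235] tcp [ 0.4389 -0.0332  0.2208] t 31.15
the job is handed in; nothing more can be done
None
```

The three beakers are nested mouth down over the small one, each held until its rim was on the panel; the last camera fit showed the large one upright, and I handed the job in at about 31 s without moving the brush or the tape measure (no verdict was returned).

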